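# Set the drill stand's depth stop off a finished track piece

### The job

The small drill stand is parked with its bit standing at the bottom of the hole in a finished wooden track piece, and the same depth is wanted for the next pieces. Swing the clamp lever open, push the depth rod down gently until its foot just touches the top edge of the track piece, then swing the lever fully shut again so that the stop is locked there, still touching. Press softly so as not to dent the wood or spring the stand, and leave the toys and the bowl where they are.

Things in the scene. Friction and masses are not known exactly. Their poses are not given: they have to be found in the camera images.
- stand: Small drill stand, fixed to the shelf. Grey base plate 170 x 240 mm (its x, y), top 12 mm above the shelf; origin at the centre of the plate's underside, z up. In its frame: column 22 mm thick at (60, -55) mm, 320 mm high; upright drill motor, collar 54 mm wide, axis at (-10, -55), from 97 to 308 mm high; at (-10, 45) a boss and yoke 28 mm wide, 116-144 mm high, guide the depth rod.
- clip: Spring clip on the base plate; origin at its underside, 12 mm above the shelf. It holds the wooden track piece on edge: 12 mm thick (clip's x), 145 mm long (clip's y, centred), 40 mm high, upper edge level, right under the depth rod. Packing under it differs, so its upper edge is 57 to 73 mm above the shelf: not reported, to be found by touch. It does not give when pressed.
- depth_rod: Upright steel depth rod, 8 mm thick; origin at the centre of the underside of its 10 mm wide rubber foot (gives 0.12 mm per N), z up. At its top a round knob 20 mm wide, 14 mm high, its flat top 115 mm above the origin. Slides only up and down: with the clamp open it takes 2 N down, 3.5 N up, and stays where left; stiff with the clamp shut. Foot starts 86 to 108 mm above the shelf.
- lever_pivot (a point): Upright axis of the clamp lever, at mid height of its arm, 130 mm above the shelf, in the yoke on the front of the boss, 14 mm in front (stand's -x) of the rod's axis. The round cam head here is 16 mm wide; the yoke's plates lie above and below it and end 10 mm in front of the axis.
- lever_end (a point): Point in the thicker free end of the clamp lever, 70 mm from lever_pivot, at mid height of the arm (130 mm above the shelf). The arm is 9 mm wide and 12 mm high, its last 22 mm 12 mm wide and 14 mm high; the arm ends 85 mm from the pivot. It swings level; its outer half has 30 mm and more of free space on both sides and below.
- clamp_lever (a joint): Angle of the clamp lever, rad: 0 = fully shut against its stop, clamp locked (arm along the stand's -x); 1.57 = fully open (arm along the stand's +y). Opens clockwise seen from above. Pushed at lever_end it takes about 2 N while loose and up to 10 N below 0.8 rad, where the cam bears on the rod. Stays where left. Starts 0 to 0.06 rad.
- race_car: Black plastic toy race car, 150 x 86 x 46 mm, loose on the shelf near the stand; origin under its middle. Leave alone.
- bulldozer: Yellow die-cast bulldozer, 115 x 86 x 76 mm, loose on the shelf near the stand; origin under its middle. Leave alone.
- bowl: Blue ceramic bowl, 124 mm wide, 52 mm high, loose on the shelf near the stand; origin under its middle. Leave alone.

How it is judged:
On the way, in this order (a step that is already met when the one before it is completed fails the run):
1. the clamp lever is swung open (value of joint clamp_lever above 0.9 rad), for 0.2 s.
2. with the clamp still open, the depth rod's foot touches the track piece (contact force between depth_rod and clip above 0.2 N and value of joint clamp_lever above 0.75 rad), for 0.2 s.
At the end, for the whole second after the job is handed in: The clamp lever is shut (within 0.1 rad of its stop), the depth rod is at rest and its foot still touches the track piece (contact force above 0.1 N); nothing of the robot touches anything (contact force between depth_rod and clip above 0.1 N and value of joint clamp_lever below 0.1 rad and linear speed of depth_rod below 0.005 m/s).
It fails at once if the depth rod is pressed on the track piece with more than 20 N (contact force between depth_rod and clip above 20 N).
It fails at once if a toy or the bowl is moved by more than 15 mm (distance of any of race_car, bulldozer, bowl from where it was at the start of the episode above 0.015 m).
It also fails if it takes over 58 s, if anything falls off the work surface, if the arm or the gripper's body presses on something with over 40 N, if the wrist force passes 120 N, or if a joint passes its speed limit or range.

### The arm

A 6-joint arm with a two-finger parallel gripper is mounted at the origin on the work surface. World frame = base frame: x ahead of the robot, y to its left, z up, the work surface at z = 0. Lengths are in m, angles in rad, forces in N, time in s.
With the tool pointing down it reaches from about 0.375 to 0.9 m from the base axis. Payload 3.1 kg.
Tool frame: the origin (TCP) lies on the centre line of the jaws, within the pads' length; the fingertips stand 8 mm ahead of it and the grasp point (between the pads) lies 11 mm behind it; z points along the fingers, y is the line along which they close (so a half turn about z gives the same grasp; the last joint's range is limited). The gripper opens to 85 mm and grips with 20 to 120 N. Pads are 22 mm wide; open, the fingers measure 114 mm over their backs; the gripper's body (76 mm by 85 mm) begins 54 mm behind the grasp point. The pads swing forward as they close: fully open they stand 13 mm farther back than shut.
Start: joints at [-1.401, 0.527, 1.433, -0, 1.181, -0.178], TCP at [0.213, -0.588, 0.239] pointing down, gripper open.
Joint ranges: [-3.08, 3.08], [-0.75, 2.2], [0.22, 2.44], [-1.43, 4.57], [0, 2.65], [-2.85, 2.85]. Speed limits (rad/s): [2.79, 2.79, 3.14, 3.14, 3.14, 3.14].

### API

Orientations are given as a unit quaternion [x, y, z, w].
In Python, from station import * gives the robot as it stands.
- The arm moves only by the tool play_rows, never from a script. Its argument "rows" is a list of rows, each a list of 3 entries, a list of its own where there are three numbers: the turn, a rotation vector about the tool's x, y, z in degrees, then the shift along the tool's x, y, z in mm, then the closure, from 0 (fully open) to 1 (shut). In form: [[[ax, ay, az], [dx, dy, dz], jaw], ...]. A call has 1 to 12 rows; each row shifts and turns the commanded pose from where the row before left it, along the tool's axes as they then stand; what a row does not reach is not made up. A row lasts 1/12 s, in which the tool goes at most 41.7 mm and 7.16 degrees, less where a joint would pass 70% of its speed; a pose out of reach is approached as far as the arm can. A call with a gripper value outside its range is refused whole. The fingers move at their own pace and stop on an object; "grip_force" is the grip in N (left out, the last holds). Time passes only in rows, so rows that do not move let the fingers close. It gives the time, the measured TCP pose, the force, the opening and the grip force at its end, in the units of the state.
- sense(): the state, without advancing time (a new reading comes with each control period).
- snapshot(name): name is "side" or "top" or "wrist"; returns (picture, depth): 480x640x3 uint8, red, green, blue; 480x640 float32, m along the optical axis (not along the pixel's ray), 0 where there is no reading.
- get_calibration(name): a dict with "vfov" (degrees; the focal length in pixels is half the picture's height over the tangent of half this angle, whatever the lens; pixels are square), "cx", "cy" (the principal point, pixels), "xyz" and "attitude" of the camera in the world. Camera axes: x right, y down, z forward; pixel columns grow to the right and rows downward; lengths in m; the calibration is good to about 2 mm. A picture is of the moment at which its call begins: read the wrist's pose just before it. get_calibration takes no time and is no camera call; for the wrist camera it gives the pose at the moment of the call.
- sign_off(): hands the job in; it is judged then, once.
The state is a dict: "t": time; "q": joint angles; "qd": joint speeds; "tau": joint torques, N m; "tcp_pos": TCP position; "tool_rot": TCP orientation; "force": force on the tool from outside, world axes, zero at the start; "ft_torque": the same for the moment, N m; "finger_gap": opening from 0.0 (shut) to 1.0 (fully open); "gripper_force": force on a finger pad.
Only numpy, scipy, OpenCV 4.12 (cv2) and the standard library are available. Lean on these libraries where they do the work, as an engineer would, in place of code of your own. Each camera call takes 0.05 s, during which the arm holds its last target. There are 200 camera calls.

## Working session

There is one attempt and no reset: what is moved stays moved. The work goes in short steps, Python scripts to look and compute and a tool call to move; the robot and the scene stay as the last step left them, time stands still between calls to the robot, and variables do not carry over. Pictures are saved under pics/ and viewed, at most 10 in all, crops included, and the job is handed in when it is done.

Besides the shell and the picture viewer there is one more tool, called after "Call:" as name(argument=value, ...) on one line, values as JSON. play_rows: Moves the arm, as the interface text tells. Its arguments: {"type":"object","properties":{"rows":{"type":"array","items":{"type":"array"}},"grip_force":{"type":"number"}},"required":["rows"]}

```bash
mkdir -p pics; ls
cat > h.py <<'E'
from station import *
import numpy as np, cv2
from scipy.spatial.transform import Rotation as R
def cam(name):
    c=get_calibration(name); p,d=snapshot(name); return c,p,d
def world(c,u,v,d):
    f=240/np.tan(np.radians(c['vfov'])/2)
    a=np.array(c['attitude']); Rm=R.from_quat(a).as_matrix() if a.size==4 else a.reshape(3,3)
    return np.array(c['xyz'])+Rm@np.array([(u-c['cx'])/f*d,(v-c['cy'])/f*d,d])
def cloud(c,d):
    v,u=np.mgrid[0:480,0:640]; f=240/np.tan(np.radians(c['vfov'])/2)
    a=np.array(c['attitude']); Rm=R.from_quat(a).as_matrix() if a.size==4 else a.reshape(3,3)
    P=np.stack([(u-c['cx'])/f*d,(v-c['cy'])/f*d,d],-1)@Rm.T+np.array(c['xyz']); P[d==0]=np.nan; return P
E
python3 - <<'E'
from h import *
for n in('side','top'):
    c,p,d=cam(n); print(n,c); cv2.imwrite(f'pics/{n}0.png',p[:,:,::-1]); np.savez(f'{n}0.npz',P=cloud(c,d),p=p)
print(sense())
E
```

```text
pics
side {'vfov': 49.01234185325233, 'cx': 314.0424361650888, 'cy': 240.9820344994432, 'xyz': array([0.41195391, 0.8938275 , 0.70818898]), 'attitude': array([-0.06144679,  0.88168427, -0.46574293,  0.044053  ])}
top {'vfov': 57.25851057334821, 'cx': 323.72082020983555, 'cy': 243.45116260638014, 'xyz': array([ 0.42238549, -0.0108402 ,  0.81676369]), 'attitude': array([-0.70012341,  0.70862367, -0.04222262,  0.07679164])}
{'t': 0.1, 'q': array([-1.40149694e+00,  5.28349823e-01,  1.43376970e+00, -5.13659211e-06,
        1.18142170e+00, -1.78487317e-01]), 'qd': array([-0.00020421, -0.00181769, -0.00166672,  0.00056256, -0.00179914,
        0.00012989]), 'tau': array([ 3.20287172e-04, -4.43303633e+01, -1.78586680e+01, -2.76778874e-04,
        3.90691464e-03, -1.08534374e-05]), 'tcp_pos': array([ 0.21293707, -0.58693714,  0.23844726]), 'tool_rot': array([ 9.84917976e-01,  1.73019164e-01,  2.10073771e-06, -9.74284446e-04]), 'force': array([-0.53739298, -0.68082294,  0.50212237]), 'ft_torque': array([0.01922449, 0.03015574, 0.04456426]), 'gripper_force': 0.0, 'finger_gap': 1.0000545250405508}
```

View pics/top0.png

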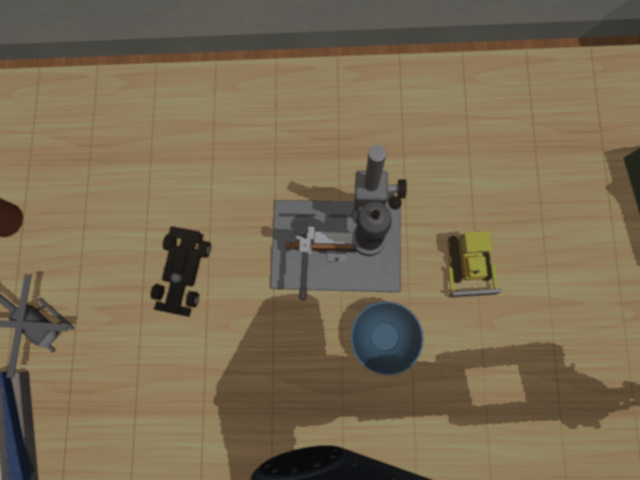

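View pics/side0.png

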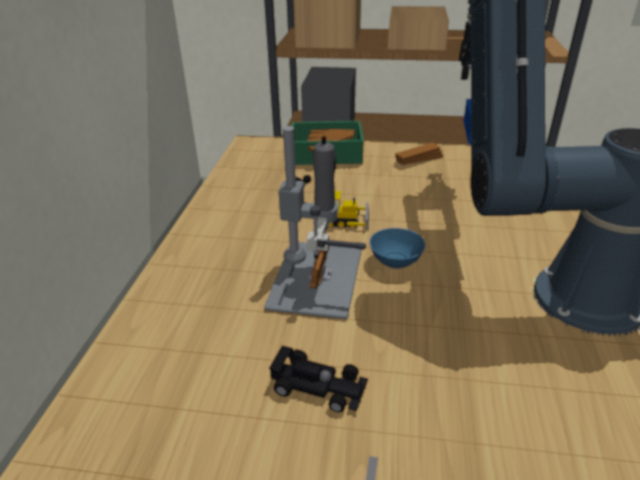

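Top view: up is +x and left is +y. The stand is near (335,245), the lever runs from (304,245) to (304,297), and the rod knob is near (309,235). The bowl is at (387,338), the car at (182,270) and the bulldozer at (475,265). The side view agrees: the lever points towards the robot and is near shut.

Run:
```python
from h import *
D=np.load('top0.npz');P=D['P'];p=D['p']
for nm,(u0,u1,v0,v1) in dict(area=(285,330,222,302)).items():
    Q=P[v0:v1,u0:u1].reshape(-1,3)
    print('lever arm'); 
    for v in range(240,304,5):
        r=P[v,295:315]; m=(r[:,2]>.11)&(r[:,2]<.16); print(v,np.round(r[m].mean(0),4),m.sum(),np.round(np.ptp(r[m,1]),4))  if m.any() else print(v)
    for v in range(222,246,2): print(v,' '.join('%4.0f'%(1000*z) for z in P[v,294:324:2,2]))
b=P[200:292,270:402].reshape(-1,3);m=(b[:,2]<.018)&(b[:,2]>.007);b=b[m]
x,y=b[:,:2].T;print('plate',np.percentile(b,[.5,99.5],axis=0), cv2.minAreaRect(b[:,:2].astype('f4')))
w=P[140:200,340:410].reshape(-1,3);print(np.nanmax(w,axis=0))
c=P[300:376,350:425].reshape(-1,3);c=c[c[:,2]>.03];print('bowl',c.mean(0),c.min(0),c.max(0))
S=np.load('side0.npz')['P'].reshape(-1,3)
near=S[(abs(S[:,0]-.46)<.06)&(abs(S[:,1]-.06)<.08)&(S[:,2]>.16)];print(len(near),near.min(0) if len(near) else '',near.max(0) if len(near) else '')
```

```text
lever arm
240 [0.544  0.0498 0.1386] 17 0.0261
245 [0.5354 0.0518 0.1429] 12 0.016
250 [0.5277 0.0519 0.1417] 12 0.0153
255 [0.5208 0.0526 0.1348] 6 0.0076
260 [0.5129 0.0526 0.1347] 6 0.0074
265 [0.5049 0.0541 0.1358] 6 0.008
270 [0.4972 0.0542 0.1346] 6 0.0078
275 [0.4894 0.0542 0.1344] 6 0.0077
280 [0.4815 0.055  0.1345] 7 0.0089
285 [0.4738 0.0558 0.1345] 6 0.0078
290 [0.4659 0.0556 0.1358] 8 0.011
295 [0.4583 0.0557 0.1349] 8 0.0103
300 [0.4508 0.0568 0.1316] 3 0.0029
222   14   11  206  205  206   12   13   10   12   12   12   11   12   14    8
224   11  204  206  207  205  206   13   14   14   13   13   10   14   12   14
226   12  207  206  206  206  205  207   12   10   11   14   10   10   12   13
228  205  206  206  205  206  205  205  144  143  143   12   12   13   13   12
230  204  207  207  205  206  206  207  143  nan  146  135   13    9    9   10
232   10  204  206  206  206  205  203  145  141  144  134  137  139  138  135
234   15  143  206  206  206  204  194  144  144  144  138  139  140  139  138
236   11  143  145  195  194  162  155  145  145  143  140  138  138  139  136
238   12  143  144  144  144  148  143  144  144  143  140  138  140  139  138
240   13   12  129  144  143  144  143  146  130  132  137  137  138  138  140
242   69   73   70  144  143  143  142  144  119   69  136  137  139  140  139
244   68   71   70  143  146  146  145  145  125   72   70   70   73   72   71
plate [[ 0.4711464  -0.11293127  0.00790358]
 [ 0.64311501  0.12590793  0.01641772]] ((0.5577009320259094, 0.0064901262521743774), (0.2397441565990448, 0.17020882666110992), 87.6661148071289)
[ 0.76797187 -0.00318866  0.32239737]
bowl [ 0.38723862 -0.08278312  0.04428022] [ 0.3297308  -0.14040156  0.03003064] [ 0.45099732 -0.01730088  0.0553653 ]
0
```

Run:
```python
import cv2
a=cv2.imread('pics/top0.png')[190:310,265:415];b=cv2.imread('pics/side0.png')[190:310,260:410]
f=lambda i:cv2.resize(i,(400,320),interpolation=cv2.INTER_CUBIC)
cv2.imwrite('pics/crop.png',cv2.hconcat([f(a),f(b)]))
```

```text
(no output)
```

View pics/crop.png

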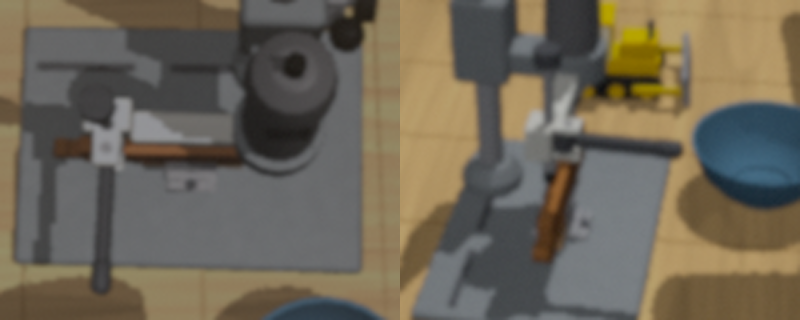

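Call:
play_rows(rows=[[[0,0,5.57],[0,0,0],1],[[0,0,5.57],[0,0,0],1],[[0,0,5.57],[0,0,0],1],[[0,0,5.57],[0,0,0],1],[[0,0,0],[14.3,-37.6,0],1],[[0,0,0],[14.3,-37.6,0],1],[[0,0,0],[14.3,-37.6,0],1],[[0,0,0],[14.3,-37.6,0],1],[[0,0,0],[14.3,-37.6,0],1],[[0,0,0],[14.3,-37.6,0],1],[[0,0,0],[14.3,-37.6,0],1],[[0,0,0],[14.3,-37.6,0],1]])

```text
t: 1.1
tcp_pos: [0.3399, -0.2897, 0.2391]
tool_rot: [1.0, -0.021, -0.0, -0.0]
force: [1.2, -0.3, 1.1]
finger_gap: 0.001
gripper_force: 0.0
```

Call:
play_rows(rows=[[[0,0,0],[14.3,-37.6,0],1],[[0,0,0],[14.3,-37.6,0],1],[[0,0,0],[14.3,-37.6,0],1],[[0,0,0],[14.3,-37.6,0],1],[[0,0,0],[14.3,-37.6,0],1],[[0,0,0],[14.3,-37.6,0],1],[[0,0,0],[14.3,-37.6,0],1],[[0,0,0],[14.3,-37.6,0],1],[[0,0,0],[0,0,0],1],[[0,0,0],[0,0,0],1]])

```text
t: 1.93
tcp_pos: [0.4664, 0.0062, 0.239]
tool_rot: [1.0, -0.018, -0.0, 0.0]
force: [0.2, -0.3, 0.2]
finger_gap: -0.001
gripper_force: 0.0
```

Run:
```python
from h import *
s=sense();print(s['t'],s['tcp_pos'],s['force'],R.from_quat(s['tool_rot']).as_matrix().round(3))
c,p,d=cam('wrist'); cv2.imwrite('pics/w1.png',p[:,:,::-1]);P=cloud(c,d)
Q=P.reshape(-1,3)
m=(Q[:,2]>.195)&(Q[:,2]<.215)&(Q[:,0]>.52)&(Q[:,1]>.02);print('knob',m.sum(),(Q[m].min(0)+Q[m].max(0))/2,Q[m].mean(0),np.ptp(Q[m],axis=0))
m=(Q[:,2]>.125)&(Q[:,2]<.141)&(Q[:,0]<.485)&(Q[:,0]>.4)&(Q[:,1]>.03)&(Q[:,1]<.09);print('lev',m.sum(),Q[m].mean(0) if m.any() else '',Q[m].min(0)if m.any() else '',Q[m].max(0)if m.any() else '')
```

```text
1.9333 [0.46641402 0.00624641 0.23902442] [ 0.1504217  -0.32538841  0.15441894] [[ 0.999 -0.036 -0.001]
 [-0.036 -0.999 -0.   ]
 [-0.001  0.    -1.   ]]
knob 1966 [0.54852967 0.05412134 0.20164148] [0.54855011 0.05316523 0.20508132] [0.01953971 0.01985727 0.01326881]
lev 803 [0.46789125 0.05767837 0.13484438] [0.45015846 0.05258837 0.1264661 ] [0.48496693 0.06502342 0.13799638]
```

View pics/w1.png

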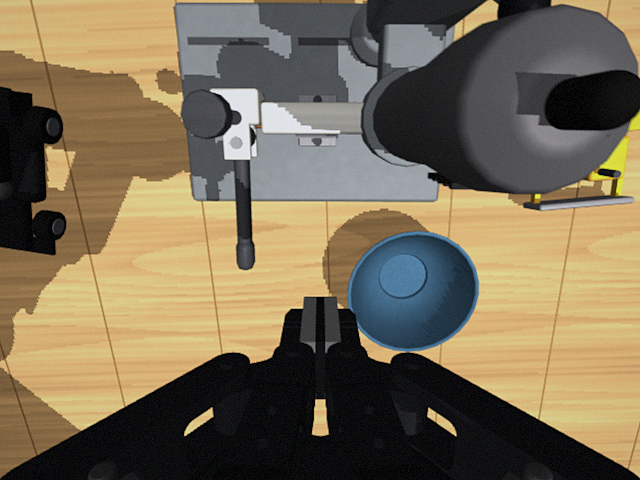

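Call:
play_rows(rows=[[[0,0,0],[-8,-10,10],1],[[0,0,0],[0,0,35],1],[[0,0,0],[0,0,35],1],[[0,0,0],[0,0,34],1],[[0,0,0],[0,0,0],1],[[0,0,0],[0,-6,0],1],[[0,0,0],[0,-6,0],1],[[0,0,0],[0,-6,0],1],[[0,0,0],[0,0,0],1]])

```text
t: 2.73
tcp_pos: [0.4607, 0.0331, 0.1274]
tool_rot: [1.0, -0.02, 0.002, 0.0]
force: [0.0, -1.0, 0.3]
finger_gap: 0.001
gripper_force: 0.0
```

Call:
play_rows(rows=[[[0,0,0],[-1,-6,0],1],[[0,0,0],[-1,-6,0],1],[[0,0,0],[-1,-6,0],1],[[0,0,0],[0,-6,0],1],[[0,0,0],[0,-6,0],1],[[0,0,0],[1,-6,0],1]])

```text
t: 3.23
tcp_pos: [0.4588, 0.0691, 0.1254]
tool_rot: [1.0, -0.02, -0.0, 0.0]
force: [1.9, -2.6, -0.2]
finger_gap: 0.001
gripper_force: 1.1
```

Call:
play_rows(rows=[[[0,0,0],[1.5,-8,0],1],[[0,0,0],[2,-8,0],1],[[0,0,0],[3,-7,0],1],[[0,0,0],[3.5,-7,0],1],[[0,0,0],[4.5,-6.5,0],1],[[0,0,0],[5,-6,0],1],[[0,0,0],[5.5,-5.5,0],1],[[0,0,0],[6,-5,0],1],[[0,0,0],[6.5,-4,0],1],[[0,0,0],[7,-4,0],1],[[0,0,0],[0,0,0],1]])

```text
t: 4.15
tcp_pos: [0.5086, 0.1284, 0.1255]
tool_rot: [1.0, -0.021, 0.002, -0.0]
force: [-0.1, 0.3, 0.4]
finger_gap: 0.004
gripper_force: 0.0
```

Call:
play_rows(rows=[[[0,0,0],[-8,0,0],1],[[0,0,0],[0,0,-40],1],[[0,0,0],[0,0,-40],1],[[0,0,0],[0,0,-40],1],[[0,0,0],[0,0,0],1]])

```text
t: 4.57
tcp_pos: [0.502, 0.1284, 0.2525]
tool_rot: [1.0, -0.021, 0.008, -0.001]
force: [1.9, -0.4, -0.5]
finger_gap: -0.001
gripper_force: 0.0
```

Run:
```python
from h import *
s=sense();print(s['tcp_pos'],s['force'])
c,p,d=cam('wrist'); P=cloud(c,d);Q=P.reshape(-1,3)
m=(Q[:,2]>.195)&(Q[:,2]<.215)&(np.hypot(Q[:,0]-.5485,Q[:,1]-.0536)<.02);print('knob',m.sum(),Q[m].mean(0),np.percentile(Q[m,2],50))
c,p,d=cam('top'); P=cloud(c,d); Q=P.reshape(-1,3); np.savez('top1.npz',P=P)
m=(Q[:,2]>.122)&(Q[:,2]<.141)&(Q[:,0]>.45)&(Q[:,0]<.58)&(Q[:,1]>.085)&(Q[:,1]<.16)
q=Q[m];print('lev',m.sum())
if m.any():print(q.mean(0),q.min(0),q.max(0)); a=np.median(q,0)[:2]-[.535,.0542];print('angle',np.arctan2(a[1],-a[0])-.0407)
```

```text
[0.50203084 0.12836981 0.25254712] [ 1.89690872 -0.4413124  -0.48198178]
knob 1540 [0.54947499 0.05604298 0.20471739] 0.20556575141193315
lev 41
[0.53038629 0.09035807 0.13452015] [0.52640479 0.08529314 0.12704295] [0.53589041 0.0963784  0.13762083]
angle 1.40630648485304
```

Call:
play_rows(rows=[[[0,0,0],[17,23.5,0],1],[[0,0,0],[17,23.5,0],1],[[0,0,0],[16.5,23.5,0],1],[[0,0,0],[0,0,10],1],[[0,0,0],[0,0,10],1],[[0,0,0],[0,0,5],1],[[0,0,0],[0,0,0],1],[[0,0,0],[0,0,0],1]])

```text
t: 5.33
tcp_pos: [0.5439, 0.0565, 0.2191]
tool_rot: [1.0, -0.02, -0.002, -0.0]
force: [0.5, 0.0, 0.3]
finger_gap: -0.003
gripper_force: 0.0
```

Call:
play_rows(rows=[[[0,0,0],[5,0,0],1],[[0,0,0],[0,0,2],1],[[0,0,0],[0,0,2],1],[[0,0,0],[0,0,2],1],[[0,0,0],[0,0,1],1],[[0,0,0],[0,0,0],1],[[0,0,0],[0,0,0],1]])

```text
t: 5.92
tcp_pos: [0.5504, 0.0552, 0.2133]
tool_rot: [1.0, -0.021, -0.0, 0.0]
force: [0.2, 0.2, 0.3]
finger_gap: -0.003
gripper_force: 0.0
```

Call:
play_rows(rows=[[[0,0,0],[0,0,1],1],[[0,0,0],[0,0,1],1],[[0,0,0],[0,0,1],1],[[0,0,0],[0,0,1],1],[[0,0,0],[0,0,0],1]])

```text
t: 6.33
tcp_pos: [0.5504, 0.0552, 0.2091]
tool_rot: [1.0, -0.021, -0.0, -0.0]
force: [-0.2, -0.7, 0.8]
finger_gap: 0.001
gripper_force: 0.2
```

Call:
play_rows(rows=[[[0,0,0],[0,0,1],1],[[0,0,0],[0,0,1],1],[[0,0,0],[0,0,1],1],[[0,0,0],[0,0,1],1],[[0,0,0],[0,0,1],1],[[0,0,0],[0,0,1],1],[[0,0,0],[0,0,1],1],[[0,0,0],[0,0,1],1]])

```text
t: 7.0
tcp_pos: [0.5505, 0.0552, 0.2012]
tool_rot: [1.0, -0.021, -0.0, 0.0]
force: [-0.4, -0.4, 1.8]
finger_gap: -0.0
gripper_force: 0.8
```

Call:
play_rows(rows=[[[0,0,0],[0,0,1],1],[[0,0,0],[0,0,1],1],[[0,0,0],[0,0,1],1],[[0,0,0],[0,0,1],1],[[0,0,0],[0,0,0],1]])

```text
t: 7.42
tcp_pos: [0.5505, 0.0552, 0.197]
tool_rot: [1.0, -0.021, -0.0, -0.0]
force: [-0.0, -0.2, 0.1]
finger_gap: -0.003
gripper_force: 0.0
```

Call:
play_rows(rows=[[[0,0,0],[0,0,0.5],1],[[0,0,0],[0,0,0.5],1]])

```text
t: 7.58
tcp_pos: [0.5505, 0.0552, 0.1963]
tool_rot: [1.0, -0.021, 0.0, -0.0]
force: [0.2, -0.4, 1.8]
finger_gap: 0.004
gripper_force: 0.8
```

Call:
play_rows(rows=[[[0,0,0],[0,0,0.5],1],[[0,0,0],[0,0,0.3],1]])

```text
t: 7.75
tcp_pos: [0.5505, 0.0552, 0.1955]
tool_rot: [1.0, -0.021, 0.0, -0.0]
force: [-0.7, -0.6, 1.8]
finger_gap: 0.002
gripper_force: 0.8
```

Call:
play_rows(rows=[[[0,0,0],[0,0,0.4],1],[[0,0,0],[0,0,0.4],1],[[0,0,0],[0,0,0.4],1]])

```text
t: 8.0
tcp_pos: [0.5505, 0.0552, 0.1943]
tool_rot: [1.0, -0.021, 0.0, -0.0]
force: [-0.7, -0.1, 1.2]
finger_gap: -0.0
gripper_force: 0.8
```

Call:
play_rows(rows=[[[0,0,0],[0,0,0.4],1],[[0,0,0],[0,0,0.4],1],[[0,0,0],[0,0,0.4],1]])

```text
t: 8.25
tcp_pos: [0.5506, 0.0552, 0.1934]
tool_rot: [1.0, -0.021, 0.0, 0.0]
force: [-1.7, 0.3, 5.8]
finger_gap: -0.002
gripper_force: 2.8
```

Call:
play_rows(rows=[[[0,0,0],[0,0,0],1],[[0,0,0],[0,0,0],1],[[0,0,0],[0,0,0],1],[[0,0,0],[0,0,0],1]])

```text
t: 8.58
tcp_pos: [0.5506, 0.0553, 0.1934]
tool_rot: [1.0, -0.021, 0.0, 0.0]
force: [-2.8, 0.3, 5.2]
finger_gap: 0.005
gripper_force: 2.6
```

Call:
play_rows(rows=[[[0,0,0],[0,0,-5],1],[[0,0,0],[0,0,-20],1],[[0,0,0],[0,0,-25],1],[[0,0,0],[4,-24.4,0],1],[[0,0,0],[4,-24.4,0],1],[[0,0,0],[3.5,-24.4,0],1],[[0,0,0],[0,0,0],1],[[0,0,0],[0,0,0],1]])

```text
t: 9.25
tcp_pos: [0.5649, 0.1289, 0.2428]
tool_rot: [1.0, -0.019, -0.0, 0.0]
force: [0.2, -0.2, 0.2]
finger_gap: 0.0
gripper_force: 0.0
```

Run:
```python
from h import *
s=sense();print(s['tcp_pos'],s['force'])
c,p,d=cam('wrist'); cv2.imwrite('pics/w2.png',p[:,:,::-1]); P=cloud(c,d);Q=P.reshape(-1,3)
m=(Q[:,2]>.17)&(Q[:,2]<.2)&(np.hypot(Q[:,0]-.5485,Q[:,1]-.0536)<.02);print('knob',m.sum(),np.median(Q[m],0))
m=(Q[:,2]>.122)&(Q[:,2]<.141)&(Q[:,0]>.45)&(Q[:,0]<.58)&(Q[:,1]>.085)&(Q[:,1]<.16)
if m.any():print(m.sum(),np.median(Q[m],0),Q[m].min(0),Q[m].max(0))
```

```text
[0.56490188 0.12887208 0.24277964] [ 0.15774529 -0.16580898  0.16290562]
knob 1209 [0.55115119 0.05613075 0.18474481]
1089 [0.53124907 0.10996832 0.13488832] [0.52311166 0.08502726 0.12467766] [0.53600406 0.13918455 0.13787049]
```

View pics/w2.png

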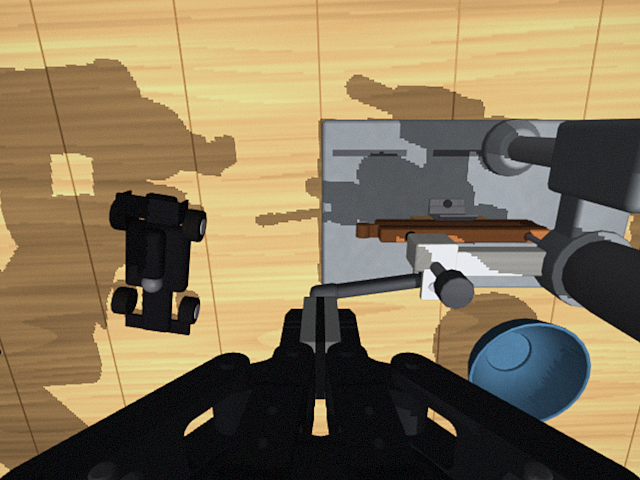

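Call:
play_rows(rows=[[[0,0,0],[0,0,39],1],[[0,0,0],[0,0,39],1],[[0,0,0],[0,0,39],1],[[0,0,0],[0,0,0],1],[[0,0,0],[-9,-1,0],1],[[0,0,0],[-9,-1,0],1],[[0,0,0],[-8,0,0],1],[[0,0,0],[-8,0,0],1],[[0,0,0],[-7.5,1.5,0],1],[[0,0,0],[-7.5,1.5,0],1],[[0,0,0],[0,0,0],1]])

```text
t: 10.22
tcp_pos: [0.5136, 0.1289, 0.1271]
tool_rot: [1.0, -0.021, -0.001, -0.0]
force: [-0.3, 0.4, 1.0]
finger_gap: 0.003
gripper_force: 0.0
```

Call:
play_rows(rows=[[[0,0,0],[-6,2.2,0],1],[[0,0,0],[-6,2.5,0],1],[[0,0,0],[-6.5,4.3,0],1],[[0,0,0],[-6.5,4.3,0],1],[[0,0,0],[-5.5,5.5,0],1],[[0,0,0],[-5.5,5.5,0],1],[[0,0,0],[-4.3,6.5,0],1],[[0,0,0],[-4.3,6.5,0],1]])

```text
t: 10.88
tcp_pos: [0.4697, 0.093, 0.1262]
tool_rot: [1.0, -0.021, 0.0, -0.0]
force: [3.1, 2.7, -0.1]
finger_gap: -0.001
gripper_force: 1.3
```

Call:
play_rows(rows=[[[0,0,0],[-2,3,0],1],[[0,0,0],[-1.5,3,0],1],[[0,0,0],[-1,3,0],1],[[0,0,0],[0,2,0],1]])

```text
t: 11.22
tcp_pos: [0.4641, 0.0825, 0.1259]
tool_rot: [1.0, -0.021, -0.001, -0.0]
force: [0.6, 3.2, -0.0]
finger_gap: -0.001
gripper_force: 1.4
```

Call:
play_rows(rows=[[[0,0,0],[0,2,0],1],[[0,0,0],[0,2,0],1],[[0,0,0],[0,1,0],1]])

```text
t: 11.47
tcp_pos: [0.4634, 0.0778, 0.1258]
tool_rot: [1.0, -0.021, -0.002, -0.0]
force: [-1.7, 2.5, 0.8]
finger_gap: -0.0
gripper_force: 1.4
```

Call:
play_rows(rows=[[[0,0,0],[0,1.5,0],1],[[0,0,0],[0,1.5,0],1]])

```text
t: 11.63
tcp_pos: [0.4632, 0.0758, 0.1258]
tool_rot: [1.0, -0.021, -0.002, -0.001]
force: [-1.5, 12.3, 1.7]
finger_gap: 0.002
gripper_force: 6.2
```

Call:
play_rows(rows=[[[0,0,0],[0,1,0],1],[[0,0,0],[0,1,0],1]])

```text
t: 11.8
tcp_pos: [0.4632, 0.0756, 0.1259]
tool_rot: [1.0, -0.022, -0.001, -0.003]
force: [-1.1, 19.6, 1.4]
finger_gap: -0.002
gripper_force: 9.6
```

Call:
play_rows(rows=[[[0,0,0],[0,-10,0],1],[[0,0,0],[-5,-10,0],1],[[0,0,0],[0,0,-40],1],[[0,0,0],[0,0,-40],1],[[0,0,0],[0,0,-40],1],[[0,0,0],[-20,0,0],1],[[0,0,0],[0,0,0],1],[[0,0,0],[0,0,0],1]])

```text
t: 12.47
tcp_pos: [0.4393, 0.0938, 0.2461]
tool_rot: [1.0, -0.02, -0.0, 0.0]
force: [0.7, 0.3, -1.2]
finger_gap: -0.002
gripper_force: 0.0
```

Run:
```python
from h import *
s=sense();print(s['tcp_pos'],s['force'])
c,p,d=cam('wrist'); cv2.imwrite('pics/w3.png',p[:,:,::-1]); P=cloud(c,d);Q=P.reshape(-1,3)
m=(Q[:,2]>.17)&(Q[:,2]<.2)&(np.hypot(Q[:,0]-.5485,Q[:,1]-.0536)<.02);print('knob',m.sum(),np.median(Q[m],0))
m=(Q[:,2]>.125)&(Q[:,2]<.141)&(Q[:,0]<.515)&(Q[:,0]>.43)&(Q[:,1]>.02)&(Q[:,1]<.1);q=Q[m]
print(m.sum(),q.mean(0));k=np.polyfit(q[:,0],q[:,1],1);print('angle',-np.arctan(k[0])-.0407)
```

```text
[0.43934561 0.09375228 0.24609105] [ 0.71951096  0.34661259 -1.1881434 ]
knob 1686 [0.54798448 0.05535806 0.18496203]
1580 [0.48310093 0.05772861 0.1348567 ]
angle -0.0003287338418954677
```

View pics/w3.png

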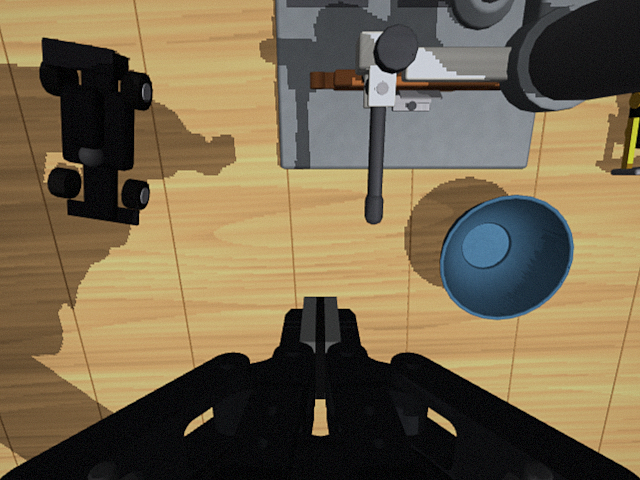

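The picture shows the lever shut, running from (380,90) to (374,215), at an angle of about 0.00 rad. The knob at (396,48) is at 185.0 mm, against 184.7 mm before shutting, so it has not moved beyond measurement noise. The robot is clear of everything.

```bash
python3 -c "from station import *; print(sign_off())"
```

```text
the job is handed in; nothing more can be done
None
```

The depth stop is set and the job is handed in: the rod was pressed onto the track piece with about 3–4 N and the lever is fully shut. The knob height was unchanged after shutting (within measurement noise), the toys and bowl were not touched, and the judging result was not shown.

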